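# Put the curler barrel back in its hole

## Task

Take the curler barrel that stands on the round cork mat and put it away in the rack hole that matches its shaft thickness, feeling for the hole gently without pressing hard on the rack. Lower it slowly in your grip until its collar rests flat on the rack's metal plate, only then let go and move clear. Leave the two barrels in the wooden tray, the mug and the curler handle where they are.

Things in the scene. Friction and masses are not known exactly. Their poses are not given: they have to be found in the camera images.
- rack: Wooden rack, fixed, 96 mm deep (x), 302 mm long (y); origin: centre of its underside, z up. Two end cheeks 100 mm high carry rails with a bare aluminium plate (84 by 244 mm, 16 mm thick, top 90 mm above the origin, free space below). Wooden lips 4 mm high run along it, 36 to 46 mm either side of the row. Push on it with under 20 N (over 40 N is forcing it): touch down at 15 mm/s or less.
- row_mid (a point): Fixed point of the rack at plate-top height, 90 mm above its origin (axes as the rack): middle of the row when the plate is centred. Four round through holes lie along y, 52 mm apart, at y = -78 (for the 19 mm shaft), -26 (25 mm), +26 (32 mm), +78 mm (38 mm, no barrel here), each 1.6 mm wider than its shaft. A barrel hangs in its hole by its collar, foot 20 mm above the table.
- rail_mid (a point): Point on the wooden frame above, x = 41 mm, z = 94 mm from the rack origin. The plate is not always centred in these rails: it stands up to 16 mm to either side along the rack's y, all holes with it. No measured pose shows this: look, or rest the shaft's foot lightly on the plate and slide along the row till it drops in. It is stiff (about 12 N moves it) and may end anywhere.
- mat: Round cork mat, 110 mm diameter, 5 mm thick, fixed to the table; origin at the centre of its underside. The one barrel standing on it is the one to put away (which of the three it is differs each time).
- tray: Shallow open wooden tray, fixed, 110 mm (x) by 210 mm (y), walls 30 mm high, floor 5 mm thick; origin at the centre of its underside. The other two barrels stand in it and stay there.
- barrel19_mid (a point): Middle (59 mm above the foot) of the curler barrel with the 19 mm shaft. Upright, 118 mm tall: dark steel shaft 19 mm diameter, 70 mm long (lowest 6 mm cone in by 1.5 mm in radius), then a grey collar 44 mm diameter, 6 mm thick, then a grey round neck to grip, 24 mm diameter, 42 mm long, up to the top. 0.1 to 0.15 kg; z points to the neck. The barrels differ only in shaft thickness.
- barrel25_mid (a point): Middle (59 mm above the foot) of the curler barrel with the 25 mm shaft. Upright, 118 mm tall: dark steel shaft 25 mm diameter, 70 mm long (lowest 6 mm cone in by 1.5 mm in radius), then a grey collar 44 mm diameter, 6 mm thick, then a grey round neck to grip, 24 mm diameter, 42 mm long, up to the top. 0.1 to 0.15 kg; z points to the neck. The barrels differ only in shaft thickness.
- barrel32_mid (a point): Middle (59 mm above the foot) of the curler barrel with the 32 mm shaft. Upright, 118 mm tall: dark steel shaft 32 mm diameter, 70 mm long (lowest 6 mm cone in by 1.5 mm in radius), then a grey collar 44 mm diameter, 6 mm thick, then a grey round neck to grip, 24 mm diameter, 42 mm long, up to the top. 0.1 to 0.15 kg; z points to the neck. The barrels differ only in shaft thickness.
- mug: White mug, 80 mm diameter, 90 mm tall, loose; origin at the centre of its underside. Leave it alone.
- handle: Black curler handle lying on the table, about 160 mm long (its x), 36 mm wide, 34 mm high, loose; origin at the centre of its underside. Leave it alone.
There are look-alikes about, which are no part of the job. What is shaped like the part that bears barrel25_mid but orange or yellow is not meant.

How it is judged:
By the outcome, as a careful person would: the job done as asked, in the order asked, and still so for the second after the job is handed in, with the robot touching nothing.
It also fails if it takes over 69 s, if anything falls off the work surface, if the arm or the gripper's body presses on something with over 40 N, if the wrist force passes 120 N, or if a joint passes its speed limit or range.

## Robot

A 6-joint arm with a two-finger parallel gripper is mounted at the origin on the work surface. World frame = base frame: x ahead of the robot, y to its left, z up, the work surface at z = 0. Lengths are in m, angles in rad, forces in N, time in s.
With the tool pointing down it reaches from about 0.3 to 0.775 m from the base axis. Payload 14.6 kg.
Tool frame: the origin (TCP) lies on the centre line of the jaws, within the pads' length; the fingertips stand 19 mm ahead of it and the grasp point (between the pads) is the TCP (ctrl.tip_reach is the distance from the TCP to the fingertips, in m); x points along the fingers, y is the direction in which the jaws open and shut, and the axes are right-handed (so a half turn about x gives the same grasp; the last joint's range is limited). The gripper opens to 94 mm and grips with 3 to 60 N. Pads are 16 mm wide; open, the fingers measure 119 mm over their backs; the gripper's body (75 mm by 177 mm) begins 78 mm behind the grasp point.
Start: joints at [-1.368, 0.3, 1.521, -0, 1.321, -0.067], TCP at [0.147, -0.53, 0.224] pointing down, gripper open.
Joint ranges: [-3.03, 3.03], [-0.79, 2.21], [0.23, 2.52], [-1.04, 4.18], [0, 3.07], [-2.55, 2.55]. Speed limits (rad/s): [2.22, 2.22, 2.57, 3.14, 3.14, 3.14].

## Interface

Orientations are given as [roll, pitch, yaw] about the fixed x, y, z axes, in that order (R = Rz(yaw) Ry(pitch) Rx(roll)).
In Python, from station import ctrl, optics, models gives the robot as it stands. The module is installed in compiled form; this text tells all that it offers.
- The arm moves only by the tool arm_command, never from a script. Its argument "deltas" is a list of rows, each an object with "translation": the shift along the tool's x, y, z in units of 25 mm (1.0 is 25 mm), a list of three; "turn": the turn, a rotation vector about the tool's x, y, z in units of 5 degrees (1.0 is 5 degrees), a list of three. In form: [{"translation": [x, y, z], "turn": [rx, ry, rz]}, ...]. A call has 1 to 12 rows; each row is the pose to reach, as a shift and turn from the pose commanded when the call began, along the tool's axes at that moment; what a row does not reach only later rows make up. A row lasts 1/12 s, in which the tool goes at most 41.7 mm and 7.16 degrees, less where a joint would pass 70% of its speed; a pose out of reach is approached as far as the arm can. A call with a gripper value outside its range is refused whole. "gripper" is the finger opening in mm, from 0 to 94, set as the call begins (left out, the last holds). The fingers move at their own pace and stop on an object; "force" is the grip in N (left out, the last holds). Time passes only in rows, so rows that repeat a pose let the fingers close. It gives the time, the measured TCP pose, the force and the opening at its end, in the units of the state.
- ctrl.get_obs(): the state, without advancing time (a new reading comes with each control period).
- optics.camera(name): name is "scene" or "side" or "wrist"; returns the picture (384x512x3 uint8, red, green, blue); there is no depth.
- optics.get_calibration(name): a dict with "K" (3x3 intrinsics, pixels), "origin" and "orientation" of the camera in the world. Camera axes: x right, y down, z forward; pixel columns grow to the right and rows downward; lengths in m; the calibration is good to about 2 mm. A picture is of the moment at which its call begins: read the wrist's pose just before it. get_calibration takes no time and is no camera call; for the wrist camera it gives the pose at the moment of the call.
- ctrl.hand_in(): hands the job in, once; it reports no verdict.
Trained networks look in the newest picture that a camera, given by its name, has taken for a name from the list of things; names that differ only in an ending like _2 or _b are one class to them, and where a whole thing is asked for, a point or a joint stands for the part that bears it (a point fixed in the world has none). Each returns a list of dicts, best first, with "score" (0 to 1); they miss things now and then, are a little off and sometimes report something else, mostly with a low value. They report only what shows in the picture. A call takes as long as a camera call. They do not tell look-alikes from the thing itself.
- models.look_for(target, camera): "box" ([left, top, right, bottom] in pixels, round what is visible of it).
- models.cut_out(target, camera): "pixels" (384x512 bool, what is visible of it) and "box" ([left, top, right, bottom] in pixels, round what is visible of it).
- models.mark_of(target, camera): "at" ([column, row] in pixels: a listed point, or the origin of a listed thing).
The state is a dict: "time_s": time; "qpos": joint angles; "joint_vel": joint speeds; "tau": joint torques, N m; "ee_pos": TCP position; "eef_rot": TCP orientation; "force": force on the tool from outside, world axes, zero at the start; "moment": the same for the moment, N m; "grip_width": finger opening in m.
Only numpy, scipy, OpenCV 4.12 (cv2) and the standard library are available. Lean on these libraries where they do the work, as an engineer would, in place of code of your own. Each camera call takes 0.05 s, during which the arm holds its last target.

## Working session

There is one attempt and no reset: what is moved stays moved. The work goes in short steps, Python scripts to look and compute and a tool call to move; the robot and the scene stay as the last step left them, time stands still between calls to the robot, and variables do not carry over. Pictures are saved under pics/ and viewed, and the job is handed in when it is done.

Besides the shell and the picture viewer there is one more tool, called after ">>>" as name([rows], argument=value, ...), one row to a line, values as JSON. arm_command: Moves the arm, as the interface text tells. Its arguments: {"type":"object","properties":{"deltas":{"type":"array"},"gripper":{"type":"number"},"force":{"type":"number"}},"required":["deltas"]}

```bash
mkdir -p pics; cat > h.py <<'E'
import numpy as np,cv2
from station import ctrl,optics,models
from scipy.spatial.transform import Rotation as R
def snap(n,f):
    im=optics.camera(n); cv2.imwrite('pics/'+f,cv2.cvtColor(im,cv2.COLOR_RGB2BGR)); return im
def cal(n):
    c=optics.get_calibration(n); o=np.array(c['orientation'],float)
    M=o if o.shape==(3,3) else R.from_euler('xyz',o).as_matrix()
    return np.array(c['K']),np.array(c['origin']),M
def ray(n,p,z,c=None):
    K,o,M=c or cal(n); d=M@np.linalg.inv(K)@np.array([p[0],p[1],1.]); t=(z-o[2])/d[2]; return o+t*d
def proj(n,P,c=None):
    K,o,M=c or cal(n); q=K@(M.T@(np.array(P)-o)); return q[:2]/q[2]
E
python3 - <<'E'
from h import *
print(ctrl.get_obs())
print(optics.get_calibration('scene'))
for n in ['scene','side','wrist']:
    snap(n,n+'0.png'); K,o,M=cal(n); print(n,o,M[:,2])
    for t in (['rack','mat','tray','row_mid','rail_mid','barrel19_mid','barrel25_mid','barrel32_mid','mug','handle'] if n!='wrist' else []):
        print(n,t,[(np.round(r['at'],1).tolist(),round(r['score'],2)) for r in models.mark_of(t,n)[:4]])
print(ctrl.get_obs()['time_s'])
E
```

```text
{'time_s': 0.0, 'qpos': array([-1.36761083e+00,  3.00452470e-01,  1.52157469e+00,  2.35908097e-05,
        1.32069828e+00, -6.65834775e-02]), 'joint_vel': array([ 0.00025426,  0.00215822, -0.00047549, -0.00075628, -0.00121194,
        0.00058269]), 'tau': array([-1.79866092e-04, -5.31812167e+01, -3.52737522e+01,  7.08525768e-02,
        2.44601921e-02, -1.08668087e-04]), 'ee_pos': array([ 0.14654321, -0.52987121,  0.22389924]), 'eef_rot': array([-1.65754875,  1.56966331,  1.75380702]), 'force': array([-0.528448  , -0.09344282,  0.13921011]), 'moment': array([-0.01717296,  0.00784734, -0.02447844]), 'grip_width': 0.09394867033600743}
{'K': array([[493.55279528,   0.        , 256.95482582],
       [  0.        , 493.55279528, 195.05868759],
       [  0.        ,   0.        ,   1.        ]]), 'origin': array([ 1.02491922, -0.54315472,  0.97299261]), 'orientation': array([-2.56091549e+00,  5.66774501e-04,  7.19648823e-01])}
scene [ 1.02491922 -0.54315472  0.97299261] [-0.36194351  0.41224795 -0.83609122]
scene rack [([274.3, 126.1], 0.61)]
scene mat [([200.6, 199.6], 0.76)]
scene tray [
[... 442 characters left out ...]
5, 101.2], 0.26)]
scene handle [([122.5, 263.2], 0.59)]
side [ 0.56566007 -1.09361573  0.72764665] [ 0.04866451  0.82673113 -0.56048854]
side rack [([214.7, 166.6], 0.73)]
side mat [([211.1, 219.7], 0.68)]
side tray [([278.5, 235.3], 0.62), ([301.5, 186.1], 0.23)]
side row_mid []
side rail_mid [([228.1, 134.1], 0.93)]
side barrel19_mid [([202.8, 198.2], 0.77)]
side barrel25_mid [([319.5, 186.8], 0.83), ([339.0, 209.8], 0.6), ([256.2, 179.0], 0.6), ([280.9, 227.8], 0.56)]
side barrel32_mid [([279.3, 231.9], 0.84), ([210.9, 219.0], 0.58)]
side mug [([302.8, 184.7], 0.97)]
side handle [([198.7, 284.1], 0.73)]
wrist [ 0.21113974 -0.51282868  0.3837371 ] [-0.22348899 -0.06196395 -0.97273488]
1.15
```

View pics/scene0.png

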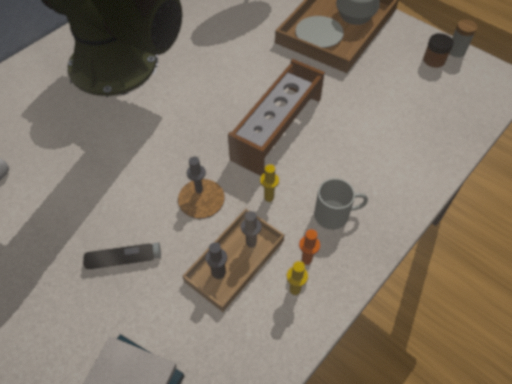

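View pics/side0.png

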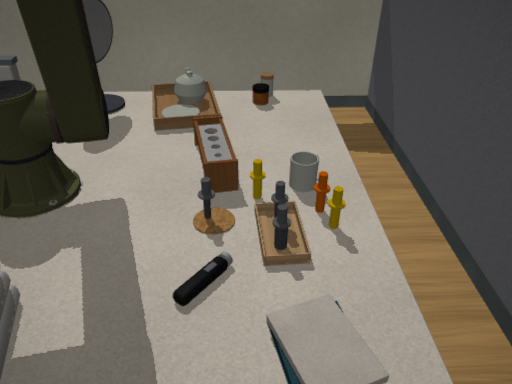

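```bash
python3 - <<'E'
from h import *
for f,b in (('scene0',(170,50,370,210)),('side0',(150,90,290,240))):
    im=cv2.imread(f'pics/{f}.png')[b[1]:b[3],b[0]:b[2]]
    s=4 if f=='scene0' else 4
    cv2.imwrite(f'pics/{f}_z.png',cv2.resize(im,None,fx=s,fy=s,interpolation=cv2.INTER_CUBIC)[:600])
S,D=cal('scene'),cal('side')
def tri(a,b):
    A=[];B=[]
    for (K,o,M),p in ((S,a),(D,b)):
        d=M@np.linalg.inv(K)@np.array([*p,1.]);d/=np.linalg.norm(d);P=np.eye(3)-np.outer(d,d);A.append(P);B.append(P@o)
    return np.linalg.lstsq(np.vstack(A),np.hstack(B),rcond=None)[0]
print('mat',tri((200.6,199.6),(211.1,219.7)),ray('scene',(200.6,199.6),0),ray('side',(211.1,219.7),0))
print('rack',tri((274.3,126.1),(214.7,166.6)),ray('scene',(274.3,126.1),0),ray('side',(214.7,166.6),0))
print('row',ray('scene',(276.6,102),.09))
print('rail',tri((293.2,111.7),(228.1,134.1)),ray('scene',(293.2,111.7),.094),ray('side',(228.1,134.1),.094))
print('b19',tri((197.1,174.2),(202.8,198.2)))
E
```

```text
mat [ 0.50802012 -0.15727798 -0.00076247] [ 5.12732930e-01 -1.60006592e-01 -1.11022302e-16] [ 0.50476967 -0.15381224  0.        ]
rack [0.50313624 0.12217201 0.0007497 ] [4.96468398e-01 1.27265300e-01 1.11022302e-16] [0.50762119 0.11524015 0.        ]
row [0.49962464 0.12820988 0.09      ]
rail [0.55460072 0.12097138 0.10605543] [0.55230427 0.12705429 0.094     ] [0.55141707 0.15072236 0.094     ]
b19 [ 0.48649953 -0.13784445  0.05694285]
```

The mat's barrel is at scene (197,175) and side (206,200), with the thinnest shaft of the three. The rack is at scene (277,110). I'll zoom in.

View pics/scene0_z.png

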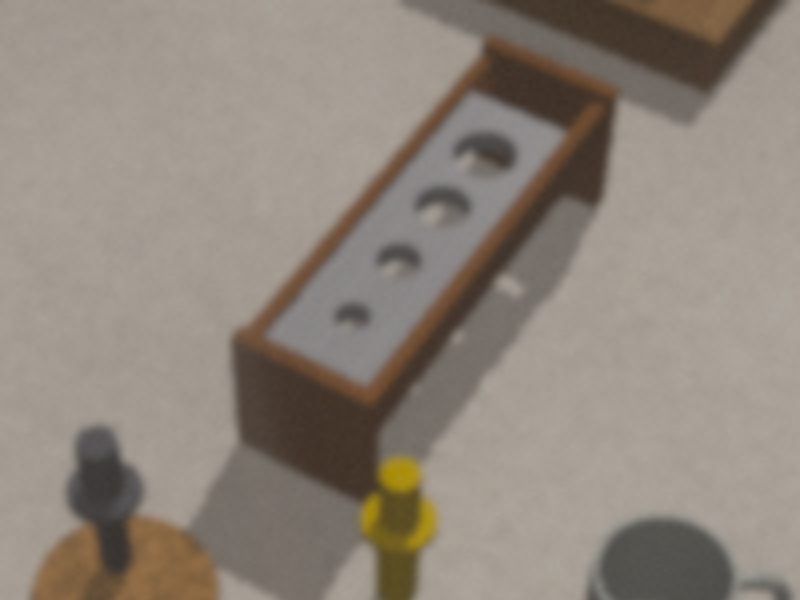

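View pics/side0_z.png

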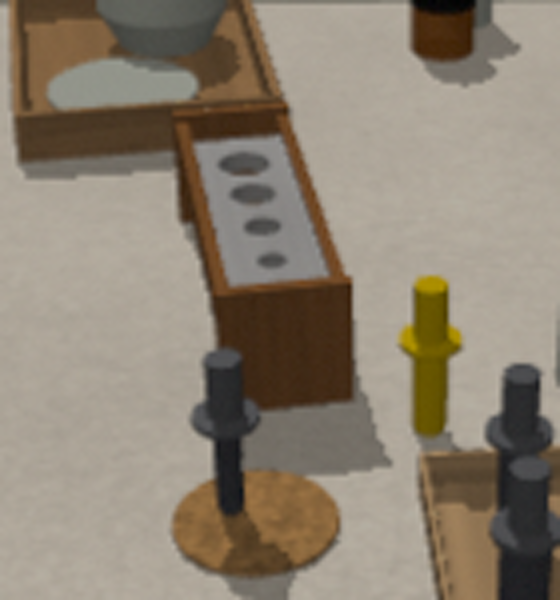

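View pics/wrist0.png

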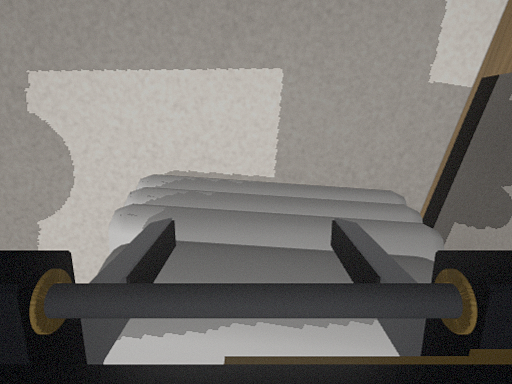

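The zooms show a shaft clearly thinner than its 24 mm neck, so it is the 19 mm barrel. The small hole is at scene (258,129) and side (218,155).

```bash
python3 - <<'E'
from h import *
S,D=cal('scene'),cal('side')
z=lambda p,b:(p[0]/4+b[0],p[1]/4+b[1])
a=(170,50);b=(150,90)
for nm,ps,pd in (('h19',(353,317),(272,261)),('h25',(399,261),(263,227)),('h32',(444,207),(253,194)),('h38',(486,155),(244,163))):
    print(nm,ray('scene',z(ps,a),.09,S).round(4),ray('side',z(pd,b),.09,D).round(4))
print('top',ray('scene',z((97,440),a),.123,S).round(4),ray('side',z((224,360),b),.123,D).round(4))
print('collar ctr z.081',ray('scene',z((105,488),a),.081,S).round(4),ray('side',z((225,414),b),.081,D).round(4))
print('foot',ray('scene',z((117,565),a),.005,S).round(4),ray('side',z((231,509),b),.005,D).round(4))
# rack end corners z=.1 near end
for nm,ps,pd in (('nl',(236,335),(217,290)),('nr',(371,402),(350,281))):
    print(nm,ray('scene',z(ps,a),.1,S).round(4),ray('side',z(pd,b),.1,D).round(4))
print(cal('wrist')[1],cal('wrist')[2], ctrl.get_obs()['ee_pos'],R.from_euler('xyz',ctrl.get_obs()['eef_rot']).as_matrix())
E
```

```text
h19 [0.5233 0.033  0.09  ] [0.5226 0.0279 0.09  ]
h25 [0.5151 0.0842 0.09  ] [0.5151 0.0784 0.09  ]
h32 [0.5072 0.1359 0.09  ] [0.5064 0.1307 0.09  ]
h38 [0.4986 0.1872 0.09  ] [0.498 0.183 0.09 ]
top [ 0.4953 -0.1452  0.123 ] [ 0.4976 -0.1525  0.123 ]
collar ctr z.081 [ 0.4964 -0.1463  0.081 ] [ 0.496  -0.1502  0.081 ]
foot [ 0.4964 -0.1474  0.005 ] [ 0.4961 -0.1495  0.005 ]
nl [ 0.4872 -0.0281  0.1   ] [ 0.4867 -0.0284  0.1   ]
nr [ 0.5778 -0.014   0.1   ] [ 0.5773 -0.0191  0.1   ]
[ 0.21113974 -0.51282868  0.3837371 ] [[ 2.66853120e-01 -9.37465778e-01 -2.23488987e-01]
 [-9.63737208e-01 -2.59559363e-01 -6.19639509e-02]
 [ 8.04243805e-05  2.31919926e-01 -9.72734877e-01]] [ 0.14658014 -0.53010325  0.22446144] [[ 2.65024676e-05  2.66520457e-01 -9.63829261e-01]
 [-4.18236645e-06 -9.63829262e-01 -2.66520457e-01]
 [-1.00000000e+00  1.10945369e-05 -2.44291676e-05]]
```

```bash
cat >> h.py <<'E'
def plan(target,yaw_row=None):
    "target TCP -> tool units; yaw_row: desired angle (rad) of tool y axis"
    o=ctrl.get_obs();M=R.from_euler('xyz',o['eef_rot']).as_matrix()
    print('t',o['time_s'],'pos',o['ee_pos'].round(4),'F',o['force'].round(2),'g',o['grip_width'].round(4))
    print('units',(M.T@(np.array(target)-o['ee_pos'])/.025).round(3))
    if yaw_row is not None:
        y=np.array([np.cos(yaw_row),np.sin(yaw_row),0]);x=np.array([0,0,-1.]);W=np.c_[x,y,np.cross(x,y)]
        print('turn',(np.degrees(R.from_matrix(M.T@W).as_rotvec())/5).round(3))
E
python3 - <<'E'
from h import *
plan((.496,-.149,.2),np.radians(99.1-180))
E
```

```text
Traceback (most recent call last):
  File "h.py", line 17, in plan
    print('t',o['time_s'],'pos',o['ee_pos'].round(4),'F',o['force'].round(2),'g',o['grip_width'].round(4))
                                                                                 ^^^^^^^^^^^^^^^^^^^^^
AttributeError: 'float' object has no attribute 'round'
```

```bash
sed -i "s/o\['grip_width'\].round(4)/round(o['grip_width'],4)/" h.py
python3 - <<'E'
from h import *
plan((.496,-.149,.2),np.radians(99.1-180))
E
```

```text
t 1.15 pos [ 0.1466 -0.5301  0.2245] F [-0.18 -1.11  0.78] g 0.0941
units [  0.979 -10.968 -17.534]
turn [ 1.271 -0.    -0.   ]
```

>>> arm_command([
  {"translation": [0,-0.5,-0.8],"turn": [0,0,0]},
  {"translation": [0,-1.2,-2],"turn": [0.2,0,0]},
  {"translation": [0,-2.1,-3.4],"turn": [0.4,0,0]},
  {"translation": [0,-2.9,-4.7],"turn": [0.6,0,0]},
  {"translation": [0,-3.7,-6],"turn": [0.8,0,0]},
  {"translation": [0,-4.6,-7.4],"turn": [1,0,0]},
  {"translation": [0,-5.4,-8.7],"turn": [1.27,0,0]},
  {"translation": [0,-6.3,-10.1],"turn": [1.27,0,0]},
  {"translation": [0,-7.1,-11.4],"turn": [1.27,0,0]},
  {"translation": [0,-7.9,-12.7],"turn": [1.27,0,0]},
  {"translation": [0,-8.8,-14],"turn": [1.27,0,0]},
  {"translation": [0,-9.6,-15.3],"turn": [1.27,0,0]},
], gripper=60, force=25)

```text
time_s: 2.15
ee_pos: [0.4522, -0.1949, 0.2247]
eef_rot: [2.534, 1.57, -0.448]
force: [-0.5, -1.0, 0.1]
grip_width: 0.0601
```

```bash
python3 - <<'E'
from h import *
plan((.496,-.149,.2),np.radians(99.1-180))
E
```

```text
t 2.15 pos [ 0.4522 -0.1949  0.2247] F [-0.47 -0.96  0.08] g 0.0601
units [ 0.987 -1.537 -2.019]
turn [ 0.003 -0.004 -0.003]
```

>>> arm_command([
  {"translation": [0.3,-0.6,-0.8],"turn": [0,0,0]},
  {"translation": [0.7,-1.1,-1.5],"turn": [0,0,0]},
  {"translation": [1,-1.54,-2.02],"turn": [0,0,0]},
  {"translation": [1,-1.54,-2.02],"turn": [0,0,0]},
  {"translation": [1,-1.54,-2.02],"turn": [0,0,0]},
])

```text
time_s: 2.57
ee_pos: [0.495, -0.1505, 0.1992]
eef_rot: [-0.385, 1.57, 2.917]
force: [-0.1, 0.0, -0.2]
grip_width: 0.0599
```

```bash
python3 - <<'E'
from h import *
plan((.496,-.149,.106))
c=cal('wrist');snap('wrist','w1.png')
r=models.mark_of('barrel19_mid','wrist');print(r)
for z in (.123,.081,.005):print(z,proj('wrist',(.496,-.149,z),c))
E
```

```text
t 2.5667 pos [ 0.495  -0.1505  0.1992] F [-0.12  0.   -0.16] g 0.0599
units [ 3.727 -0.051 -0.051]
[{'at': [250.9, 188.4], 'score': 0.58}]
0.123 [250.42144796 205.60633261]
0.081 [250.78295366 193.10338582]
0.005 [251.22800895 177.7108139 ]
```

View pics/w1.png

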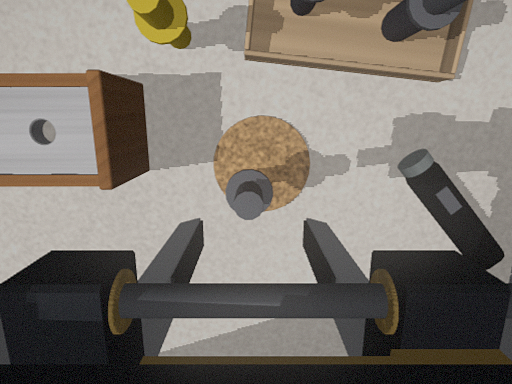

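The wrist view shows the barrel top at (249,206), where I predicted (250,206), and the smallest hole at (43,131). I'll descend in two stages.

>>> arm_command([
  {"translation": [0.5,-0.03,-0.05],"turn": [0,0,0]},
  {"translation": [1.2,-0.03,-0.05],"turn": [0,0,0]},
  {"translation": [2,-0.03,-0.05],"turn": [0,0,0]},
  {"translation": [2.7,-0.03,-0.05],"turn": [0,0,0]},
  {"translation": [3.2,-0.03,-0.05],"turn": [0,0,0]},
  {"translation": [3.55,-0.03,-0.05],"turn": [0,0,0]},
  {"translation": [3.7,-0.03,-0.05],"turn": [0,0,0]},
  {"translation": [3.7,-0.03,-0.05],"turn": [0,0,0]},
  {"translation": [3.7,-0.03,-0.05],"turn": [0,0,0]},
])

```text
time_s: 3.42
ee_pos: [0.4964, -0.1503, 0.1077]
eef_rot: [2.631, 1.57, -0.353]
force: [0.0, 0.8, 0.2]
grip_width: 0.0598
```

```bash
python3 - <<'E'
from h import *
plan((.496,-.149,.106))
c=cal('wrist');snap('wrist','w2.png')
E
```

```text
t 3.4167 pos [ 0.4964 -0.1503  0.1077] F [0.02 0.83 0.16] g 0.0598
units [ 0.068 -0.053  0.007]
```

View pics/w2.png

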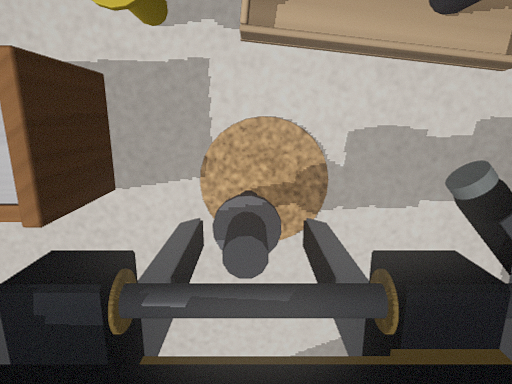

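The neck is between the fingers, with its centre at column 246 against about 252 for the jaws. I'll nudge and close.

>>> arm_command([
  {"translation": [0.05,-0.06,0],"turn": [0,0,0]},
  {"translation": [0.05,-0.06,0],"turn": [0,0,0]},
  {"translation": [0.05,-0.06,0],"turn": [0,0,0]},
])

```text
time_s: 3.72
ee_pos: [0.496, -0.1483, 0.106]
eef_rot: [2.705, 1.57, -0.277]
force: [-0.8, 0.4, -0.3]
grip_width: 0.06
```

>>> arm_command([
  {"translation": [0,0,0],"turn": [0,0,0]},
  {"translation": [0,0,0],"turn": [0,0,0]},
  {"translation": [0,0,0],"turn": [0,0,0]},
  {"translation": [0,0,0],"turn": [0,0,0]},
  {"translation": [0,0,0],"turn": [0,0,0]},
  {"translation": [0,0,0],"turn": [0,0,0]},
  {"translation": [0,0,0],"turn": [0,0,0]},
  {"translation": [0,0,0],"turn": [0,0,0]},
], gripper=15, force=25)

```text
time_s: 4.38
ee_pos: [0.496, -0.1484, 0.1057]
eef_rot: [-2.673, 1.571, 0.628]
force: [0.1, 0.9, 1.1]
grip_width: 0.0238
```

>>> arm_command([
  {"translation": [-0.2,0,0],"turn": [0,0,0]},
  {"translation": [-0.6,0,0],"turn": [0,0,0]},
  {"translation": [-1.2,0,0],"turn": [0,0,0]},
  {"translation": [-2,0,0],"turn": [0,0,0]},
  {"translation": [-2.8,0,0],"turn": [0,0,0]},
  {"translation": [-3.6,0,0],"turn": [0,0,0]},
  {"translation": [-4.2,0,0],"turn": [0,0,0]},
  {"translation": [-4.7,0,0],"turn": [0,0,0]},
  {"translation": [-5,0,0],"turn": [0,0,0]},
  {"translation": [-5,0,0],"turn": [0,0,0]},
])

```text
time_s: 5.22
ee_pos: [0.4963, -0.1486, 0.2327]
eef_rot: [2.624, 1.568, -0.359]
force: [-0.1, -1.3, -1.1]
grip_width: 0.0238
```

```bash
python3 - <<'E'
from h import *
plan((.523,.030,.231))
c=cal('wrist');snap('wrist','w3.png')
for z in (.0892,.0904,.0901):print(ray('wrist',(43,131),z,c))
E
```

```text
t 5.2167 pos [ 0.4963 -0.1486  0.2327] F [-0.13 -1.34 -1.15] g 0.0238
units [ 0.064 -6.884 -2.183]
[0.52028104 0.05482743 0.0892    ]
[0.52044646 0.05406229 0.0904    ]
[0.52040511 0.05425358 0.0901    ]
```

View pics/w3.png

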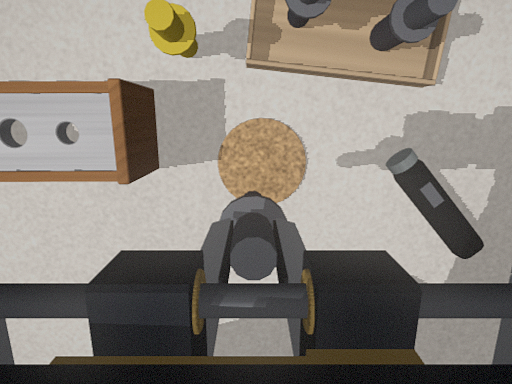

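The barrel is held and upright, and the mat at (263,162) is empty. Next I move it over the small hole.

>>> arm_command([
  {"translation": [0,-0.3,-0.1],"turn": [0,0,0]},
  {"translation": [0,-1,-0.3],"turn": [0,0,0]},
  {"translation": [0,-2,-0.6],"turn": [0,0,0]},
  {"translation": [0,-3.1,-1],"turn": [0,0,0]},
  {"translation": [0,-4.2,-1.4],"turn": [0,0,0]},
  {"translation": [0,-5.3,-1.8],"turn": [0,0,0]},
  {"translation": [0,-6.2,-2.1],"turn": [0,0,0]},
  {"translation": [0,-6.7,-2.18],"turn": [0,0,0]},
  {"translation": [0,-6.88,-2.18],"turn": [0,0,0]},
  {"translation": [0,-6.88,-2.18],"turn": [0,0,0]},
  {"translation": [0,-6.88,-2.18],"turn": [0,0,0]},
])

```text
time_s: 6.18
ee_pos: [0.5223, 0.0294, 0.2305]
eef_rot: [0.2, 1.57, -2.783]
force: [-0.2, -0.0, -1.7]
grip_width: 0.0233
```

```bash
python3 - <<'E'
from h import *
plan((.523,.030,.200))
ims=[snap('scene','s4.png'),snap('side','d4.png'),snap('wrist','w4.png')]
for n,im in (('scene',ims[0]),('side',ims[1])):
    p=proj(n,(.523,.03,.11)).astype(int);print(n,p)
    c=im[p[1]-60:p[1]+60,p[0]-65:p[0]+65][...,::-1]
    cv2.imwrite(f'pics/{n}4z.png',cv2.resize(c,None,fx=5,fy=5,interpolation=cv2.INTER_CUBIC))
E
```

```text
t 6.1833 pos [0.5223 0.0294 0.2305] F [-0.2  -0.03 -1.67] g 0.0233
units [ 1.218 -0.019 -0.033]
scene [257 124]
side [217 148]
```

View pics/scene4z.png

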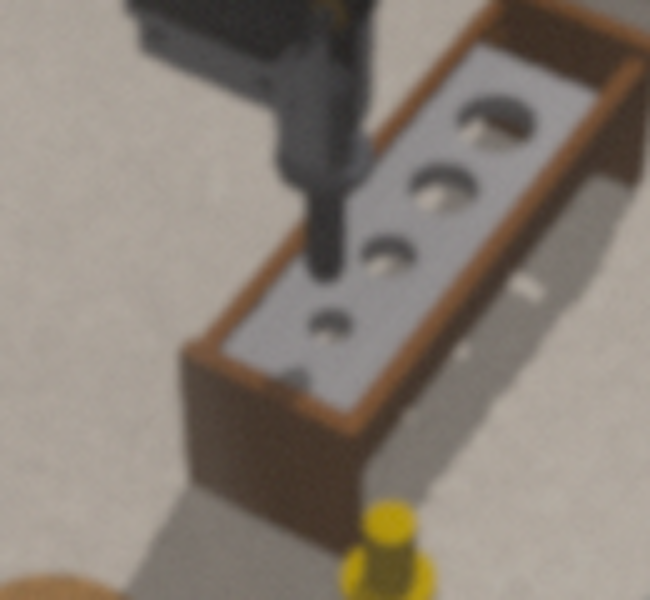

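View pics/side4z.png

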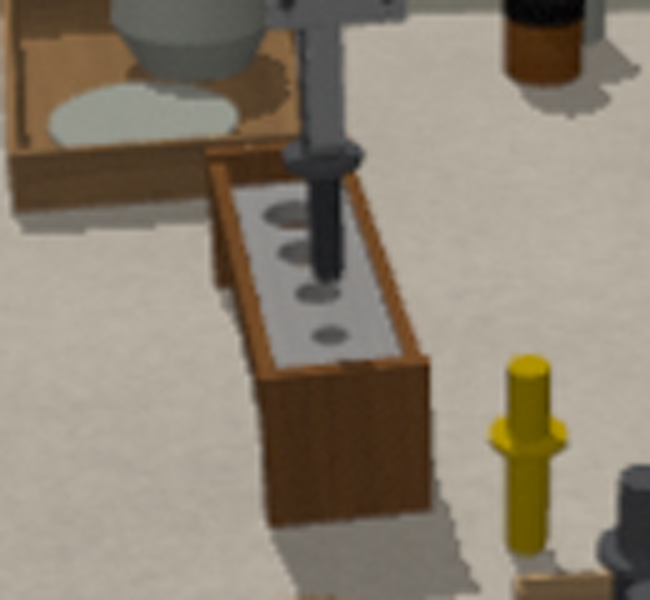

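View pics/w4.png

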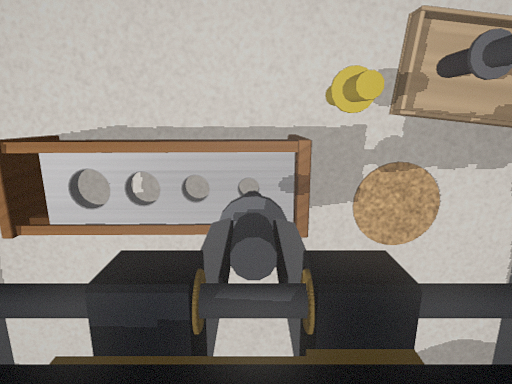

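```bash
python3 - <<'E'
from h import *
o=ctrl.get_obs()['ee_pos']; fz=o[2]-.1007
for n,f,h,b in (('scene',(326,272),(330,326),(192,64)),('side',(327,275),(330,335),(152,88))):
    F=ray(n,(f[0]/5+b[0],f[1]/5+b[1]),fz);H=ray(n,(h[0]/5+b[0],h[1]/5+b[1]),.09)
    print(n,F.round(4),H.round(4),'hole-foot',(H-F)[:2].round(4),'-> TCP',((H-F)[:2]+o[:2]).round(4))
c=cal('wrist')
for p in ((248,186),(197,187),(144,187),(92,188)): print(ray('wrist',p,.09,c).round(4))
plan((.523,.03,.21))
E
```

```text
scene [0.5229 0.0297 0.13  ] [0.5228 0.0328 0.09  ] hole-foot [-0.0002  0.003 ] -> TCP [0.5223 0.0321]
side [0.5224 0.0266 0.13  ] [0.5226 0.0293 0.09  ] hole-foot [0.0002 0.0027] -> TCP [0.5227 0.0318]
[0.5249 0.0336 0.09  ]
[0.5161 0.0825 0.09  ]
[0.508  0.1334 0.09  ]
[0.499  0.1834 0.09  ]
t 6.3333 pos [0.5225 0.029  0.2307] F [-0.62 -0.35 -1.67] g 0.0236
units [ 0.827 -0.034 -0.028]
```

>>> arm_command([
  {"translation": [0.3,-0.12,-0.03],"turn": [0,0,0]},
  {"translation": [0.6,-0.12,-0.03],"turn": [0,0,0]},
  {"translation": [0.9,-0.12,-0.03],"turn": [0,0,0]},
  {"translation": [1.1,-0.12,-0.03],"turn": [0,0,0]},
  {"translation": [1.2,-0.12,-0.03],"turn": [0,0,0]},
  {"translation": [1.25,-0.12,-0.03],"turn": [0,0,0]},
  {"translation": [1.25,-0.12,-0.03],"turn": [0,0,0]},
  {"translation": [1.25,-0.12,-0.03],"turn": [0,0,0]},
])

```text
time_s: 7.0
ee_pos: [0.5229, 0.0331, 0.1996]
eef_rot: [3.009, 1.57, 0.026]
force: [-0.5, -0.6, -1.4]
grip_width: 0.0232
```

```bash
python3 - <<'E'
from h import *
plan((.5227,.0320,.1907),np.radians(99.1-180))
for n in ('scene','side'):
    im=snap(n,n+'5.png')
    p=proj(n,(.523,.03,.095)).astype(int);print(n,p)
    c=im[p[1]-35:p[1]+35,p[0]-40:p[0]+40][...,::-1]
    cv2.imwrite(f'pics/{n}5z.png',cv2.resize(c,None,fx=7,fy=7,interpolation=cv2.INTER_CUBIC))
E
```

```text
t 7.0 pos [0.5229 0.0331 0.1996] F [-0.5  -0.64 -1.39] g 0.0232
units [0.358 0.044 0.014]
turn [ 0.001 -0.003 -0.   ]
scene [257 128]
side [218 153]
```

View pics/scene5z.png

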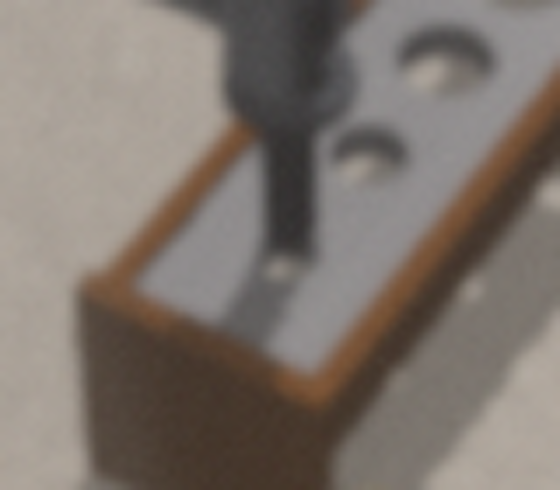

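View pics/side5z.png

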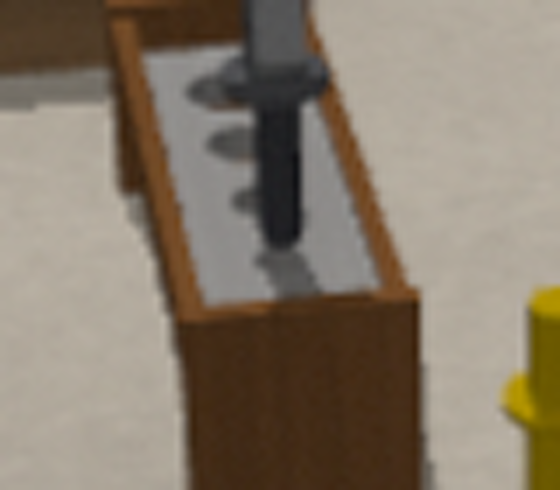

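Both views show the foot just above the small hole: its far rim is hidden behind the shaft, and daylight shows at scene crop (283,265). I'll lower it at about 9 mm/s and watch the force.

>>> arm_command([
  {"translation": [0.03,0.03,0],"turn": [0,0,0]},
  {"translation": [0.06,0.03,0],"turn": [0,0,0]},
  {"translation": [0.09,0.03,0],"turn": [0,0,0]},
  {"translation": [0.12,0.03,0],"turn": [0,0,0]},
  {"translation": [0.15,0.03,0],"turn": [0,0,0]},
  {"translation": [0.18,0.03,0],"turn": [0,0,0]},
  {"translation": [0.21,0.03,0],"turn": [0,0,0]},
  {"translation": [0.24,0.03,0],"turn": [0,0,0]},
  {"translation": [0.27,0.03,0],"turn": [0,0,0]},
  {"translation": [0.3,0.03,0],"turn": [0,0,0]},
  {"translation": [0.33,0.03,0],"turn": [0,0,0]},
  {"translation": [0.36,0.03,0],"turn": [0,0,0]},
])

```text
time_s: 8.1
ee_pos: [0.5229, 0.0324, 0.1904]
eef_rot: [3.023, 1.571, 0.041]
force: [-0.6, -0.3, -0.9]
grip_width: 0.0239
```

>>> arm_command([
  {"translation": [0.02,0,0],"turn": [0,0,0]},
  {"translation": [0.04,0,0],"turn": [0,0,0]},
  {"translation": [0.04,0,0],"turn": [0,0,0]},
])

```text
time_s: 8.35
ee_pos: [0.5229, 0.0324, 0.1893]
eef_rot: [-0.095, 1.571, -3.077]
force: [0.3, 0.1, -1.4]
grip_width: 0.0238
```

>>> arm_command([
  {"translation": [0.02,0,0],"turn": [0,0,0]},
  {"translation": [0.04,0,0],"turn": [0,0,0]},
  {"translation": [0.04,0,0],"turn": [0,0,0]},
])

```text
time_s: 8.6
ee_pos: [0.5229, 0.0324, 0.1883]
eef_rot: [-0.315, 1.571, 2.986]
force: [0.0, 0.1, -0.6]
grip_width: 0.024
```

>>> arm_command([
  {"translation": [0.02,0,0],"turn": [0,0,0]},
  {"translation": [0.04,0,0],"turn": [0,0,0]},
  {"translation": [0.06,0,0],"turn": [0,0,0]},
  {"translation": [0.08,0,0],"turn": [0,0,0]},
  {"translation": [0.08,0,0],"turn": [0,0,0]},
])

```text
time_s: 9.02
ee_pos: [0.5229, 0.0324, 0.1863]
eef_rot: [-0.067, 1.571, -3.049]
force: [-0.0, 0.3, -1.6]
grip_width: 0.0237
```

>>> arm_command([
  {"translation": [0.02,0,0],"turn": [0,0,0]},
  {"translation": [0.04,0,0],"turn": [0,0,0]},
  {"translation": [0.06,0,0],"turn": [0,0,0]},
  {"translation": [0.08,0,0],"turn": [0,0,0]},
  {"translation": [0.08,0,0],"turn": [0,0,0]},
])

```text
time_s: 9.43
ee_pos: [0.5229, 0.0324, 0.1843]
eef_rot: [-0.208, 1.571, 3.092]
force: [0.3, -0.6, -0.7]
grip_width: 0.024
```

>>> arm_command([
  {"translation": [0.02,0,0],"turn": [0,0,0]},
  {"translation": [0.04,0,0],"turn": [0,0,0]},
  {"translation": [0.06,0,0],"turn": [0,0,0]},
  {"translation": [0.08,0,0],"turn": [0,0,0]},
  {"translation": [0.08,0,0],"turn": [0,0,0]},
])

```text
time_s: 9.85
ee_pos: [0.5229, 0.0324, 0.1823]
eef_rot: [-0.497, 1.571, 2.803]
force: [0.6, -1.0, -0.8]
grip_width: 0.0235
```

```bash
python3 - <<'E'
from h import *
plan((.5229,.0324,.1207))
ims=[]
for n in ('scene','side'):
    im=snap(n,n+'6.png')
    p=proj(n,(.523,.03,.095)).astype(int)
    c=im[p[1]-35:p[1]+35,p[0]-28:p[0]+28][...,::-1]
    ims.append(cv2.resize(c,None,fx=7,fy=7,interpolation=cv2.INTER_CUBIC))
cv2.imwrite('pics/z6.png',np.hstack(ims))
E
```

```text
t 9.85 pos [0.5229 0.0324 0.1823] F [ 0.55 -1.05 -0.81] g 0.0235
units [ 2.466e+00  1.000e-03 -1.000e-03]
```

View pics/z6.png

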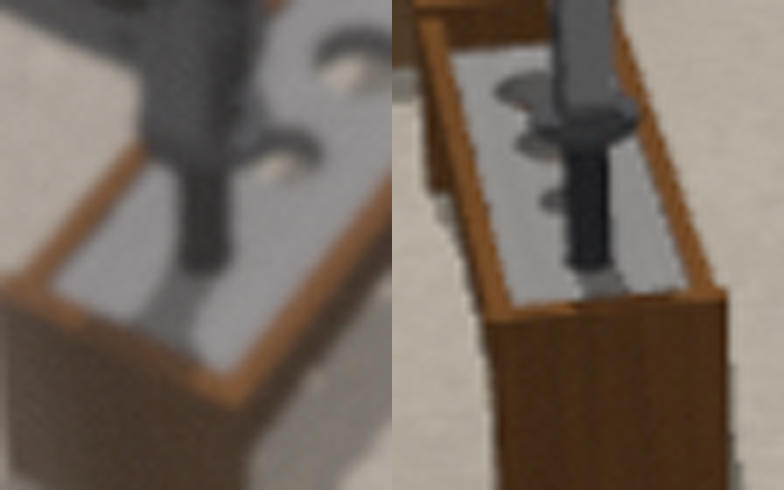

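The shaft is in the hole with no contact force. I'll keep lowering at 15 mm/s or less.

>>> arm_command([
  {"translation": [0.04,0,0],"turn": [0,0,0]},
  {"translation": [0.09,0,0],"turn": [0,0,0]},
  {"translation": [0.14,0,0],"turn": [0,0,0]},
  {"translation": [0.19,0,0],"turn": [0,0,0]},
  {"translation": [0.24,0,0],"turn": [0,0,0]},
  {"translation": [0.29,0,0],"turn": [0,0,0]},
  {"translation": [0.34,0,0],"turn": [0,0,0]},
  {"translation": [0.39,0,0],"turn": [0,0,0]},
  {"translation": [0.44,0,0],"turn": [0,0,0]},
  {"translation": [0.49,0,0],"turn": [0,0,0]},
  {"translation": [0.54,0,0],"turn": [0,0,0]},
  {"translation": [0.59,0,0],"turn": [0,0,0]},
])

```text
time_s: 10.95
ee_pos: [0.5229, 0.0324, 0.1676]
eef_rot: [-1.345, 1.571, 1.955]
force: [-1.0, -0.4, -0.1]
grip_width: 0.0233
```

>>> arm_command([
  {"translation": [0.04,0,0],"turn": [0,0,0]},
  {"translation": [0.09,0,0],"turn": [0,0,0]},
  {"translation": [0.14,0,0],"turn": [0,0,0]},
  {"translation": [0.19,0,0],"turn": [0,0,0]},
  {"translation": [0.24,0,0],"turn": [0,0,0]},
  {"translation": [0.29,0,0],"turn": [0,0,0]},
  {"translation": [0.34,0,0],"turn": [0,0,0]},
  {"translation": [0.39,0,0],"turn": [0,0,0]},
  {"translation": [0.44,0,0],"turn": [0,0,0]},
  {"translation": [0.49,0,0],"turn": [0,0,0]},
  {"translation": [0.54,0,0],"turn": [0,0,0]},
  {"translation": [0.59,0,0],"turn": [0,0,0]},
])

```text
time_s: 11.95
ee_pos: [0.5229, 0.0324, 0.1528]
eef_rot: [-1.758, 1.571, 1.542]
force: [0.1, -0.3, -1.3]
grip_width: 0.0234
```

Now 32 mm to go and no contact.

>>> arm_command([
  {"translation": [0.04,0,0],"turn": [0,0,0]},
  {"translation": [0.09,0,0],"turn": [0,0,0]},
  {"translation": [0.14,0,0],"turn": [0,0,0]},
  {"translation": [0.19,0,0],"turn": [0,0,0]},
  {"translation": [0.24,0,0],"turn": [0,0,0]},
  {"translation": [0.29,0,0],"turn": [0,0,0]},
  {"translation": [0.34,0,0],"turn": [0,0,0]},
  {"translation": [0.39,0,0],"turn": [0,0,0]},
  {"translation": [0.44,0,0],"turn": [0,0,0]},
  {"translation": [0.49,0,0],"turn": [0,0,0]},
  {"translation": [0.54,0,0],"turn": [0,0,0]},
  {"translation": [0.59,0,0],"turn": [0,0,0]},
])

```text
time_s: 12.95
ee_pos: [0.5229, 0.0324, 0.138]
eef_rot: [-0.448, 1.571, 2.853]
force: [-1.0, 0.1, -1.3]
grip_width: 0.0236
```

>>> arm_command([
  {"translation": [0.04,0,0],"turn": [0,0,0]},
  {"translation": [0.09,0,0],"turn": [0,0,0]},
  {"translation": [0.14,0,0],"turn": [0,0,0]},
  {"translation": [0.19,0,0],"turn": [0,0,0]},
  {"translation": [0.24,0,0],"turn": [0,0,0]},
  {"translation": [0.29,0,0],"turn": [0,0,0]},
  {"translation": [0.34,0,0],"turn": [0,0,0]},
  {"translation": [0.38,0,0],"turn": [0,0,0]},
  {"translation": [0.42,0,0],"turn": [0,0,0]},
  {"translation": [0.45,0,0],"turn": [0,0,0]},
  {"translation": [0.48,0,0],"turn": [0,0,0]},
  {"translation": [0.5,0,0],"turn": [0,0,0]},
])

```text
time_s: 13.95
ee_pos: [0.5229, 0.0324, 0.1256]
eef_rot: [2.065, 1.571, -0.917]
force: [-0.1, 0.2, -1.5]
grip_width: 0.0235
```

>>> arm_command([
  {"translation": [0.02,0,0],"turn": [0,0,0]},
  {"translation": [0.04,0,0],"turn": [0,0,0]},
  {"translation": [0.06,0,0],"turn": [0,0,0]},
  {"translation": [0.08,0,0],"turn": [0,0,0]},
  {"translation": [0.1,0,0],"turn": [0,0,0]},
  {"translation": [0.12,0,0],"turn": [0,0,0]},
  {"translation": [0.14,0,0],"turn": [0,0,0]},
  {"translation": [0.16,0,0],"turn": [0,0,0]},
  {"translation": [0.16,0,0],"turn": [0,0,0]},
])

```text
time_s: 14.7
ee_pos: [0.5229, 0.0324, 0.1216]
eef_rot: [-0.426, 1.571, 2.875]
force: [0.1, 0.3, -1.4]
grip_width: 0.0234
```

>>> arm_command([
  {"translation": [0.01,0,0],"turn": [0,0,0]},
  {"translation": [0.02,0,0],"turn": [0,0,0]},
  {"translation": [0.02,0,0],"turn": [0,0,0]},
])

```text
time_s: 14.95
ee_pos: [0.5229, 0.0324, 0.1212]
eef_rot: [-0.995, 1.571, 2.305]
force: [0.2, 0.8, -0.9]
grip_width: 0.0237
```

>>> arm_command([
  {"translation": [0.01,0,0],"turn": [0,0,0]},
  {"translation": [0.02,0,0],"turn": [0,0,0]},
  {"translation": [0.02,0,0],"turn": [0,0,0]},
])

```text
time_s: 15.2
ee_pos: [0.5229, 0.0324, 0.1208]
eef_rot: [3.068, 1.571, 0.086]
force: [-0.7, -0.3, -0.2]
grip_width: 0.0232
```

>>> arm_command([
  {"translation": [0.01,0,0],"turn": [0,0,0]},
  {"translation": [0.01,0,0],"turn": [0,0,0]},
  {"translation": [0.01,0,0],"turn": [0,0,0]},
])

```text
time_s: 15.45
ee_pos: [0.523, 0.0324, 0.1207]
eef_rot: [3.098, 1.57, 0.115]
force: [-1.9, 0.3, 4.9]
grip_width: 0.0237
```

>>> arm_command([
  {"translation": [0.01,0,0],"turn": [0,0,0]},
  {"translation": [0.01,0,0],"turn": [0,0,0]},
  {"translation": [0.01,0,0],"turn": [0,0,0]},
])

```text
time_s: 15.7
ee_pos: [0.523, 0.0325, 0.1207]
eef_rot: [3.073, 1.57, 0.09]
force: [-4.3, 0.0, 7.8]
grip_width: 0.0233
```

The collar touched at TCP z = 0.1207, exactly as predicted, at about 8 N. I'll look before letting go.

```bash
python3 - <<'E'
from h import *
plan((.5229,.0324,.1207))
ims=[]
for n in ('scene','side'):
    im=snap(n,n+'7.png')
    p=proj(n,(.523,.03,.095)).astype(int)
    c=im[p[1]-35:p[1]+35,p[0]-28:p[0]+28][...,::-1]
    ims.append(cv2.resize(c,None,fx=7,fy=7,interpolation=cv2.INTER_CUBIC))
cv2.imwrite('pics/z7.png',np.hstack(ims))
E
```

```text
t 15.7 pos [0.523  0.0325 0.1207] F [-4.25  0.04  7.79] g 0.0233
units [0.001 0.002 0.005]
```

View pics/z7.png

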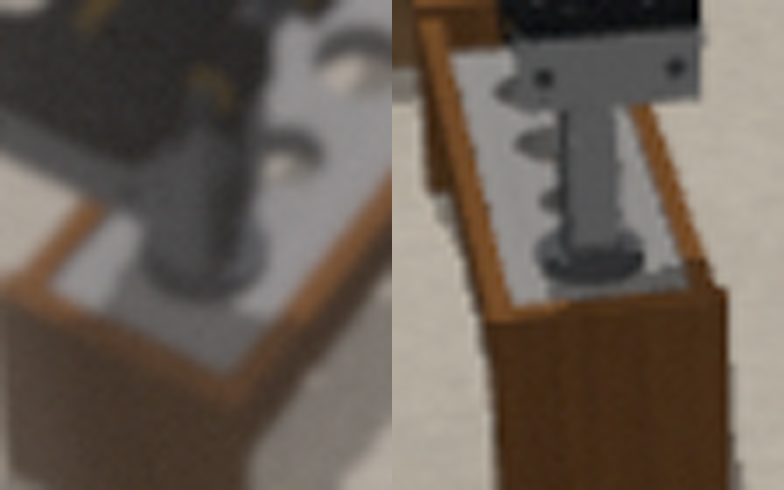

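The collar sits on the plate in both views, so I'll open the jaws moderately.

>>> arm_command([
  {"translation": [0,0,0],"turn": [0,0,0]},
  {"translation": [0,0,0],"turn": [0,0,0]},
  {"translation": [0,0,0],"turn": [0,0,0]},
  {"translation": [0,0,0],"turn": [0,0,0]},
  {"translation": [0,0,0],"turn": [0,0,0]},
  {"translation": [0,0,0],"turn": [0,0,0]},
], gripper=44)

```text
time_s: 16.3
ee_pos: [0.5229, 0.0324, 0.1201]
eef_rot: [-0.163, 1.571, 3.138]
force: [-0.2, -1.0, 0.0]
grip_width: 0.0438
```

>>> arm_command([
  {"translation": [-0.1,0,0],"turn": [0,0,0]},
  {"translation": [-0.3,0,0],"turn": [0,0,0]},
  {"translation": [-0.6,0,0],"turn": [0,0,0]},
  {"translation": [-1,0,0],"turn": [0,0,0]},
  {"translation": [-1.5,0,0],"turn": [0,0,0]},
  {"translation": [-2.1,0,0],"turn": [0,0,0]},
  {"translation": [-2.8,0,0],"turn": [0,0,0]},
  {"translation": [-3.5,0,0],"turn": [0,0,0]},
  {"translation": [-4.2,0,0],"turn": [0,0,0]},
  {"translation": [-4.7,0,0],"turn": [0,0,0]},
  {"translation": [-5,0,0],"turn": [0,0,0]},
  {"translation": [-5,0,0],"turn": [0,0,0]},
])

```text
time_s: 17.3
ee_pos: [0.5234, 0.0324, 0.2474]
eef_rot: [2.976, 1.568, -0.006]
force: [-0.2, 0.5, -0.1]
grip_width: 0.0443
```

```bash
python3 - <<'E'
from h import *
plan((.5229,.0324,.1207))
ims=[]
for n in ('scene','side'):
    im=snap(n,n+'8.png')
    p=proj(n,(.523,.03,.095)).astype(int)
    c=im[p[1]-35:p[1]+35,p[0]-28:p[0]+28][...,::-1]
    ims.append(cv2.resize(c,None,fx=7,fy=7,interpolation=cv2.INTER_CUBIC))
    print(proj(n,(.5229,.0324,.138)),proj(n,(.5229,.0324,.096)),p-[28,35])
cv2.imwrite('pics/z8.png',np.hstack(ims))
snap('wrist','w8.png')
E
```

```text
t 17.3 pos [0.5234 0.0324 0.2474] F [-0.19  0.49 -0.08] g 0.0443
units [ 5.066e+00 -5.000e-03  3.500e-02]
[257.96927108 115.32010557] [257.94855082 127.61978367] [229  93]
[217.51579185 139.46424471] [218.04635843 152.62510199] [190 118]
```

View pics/z8.png

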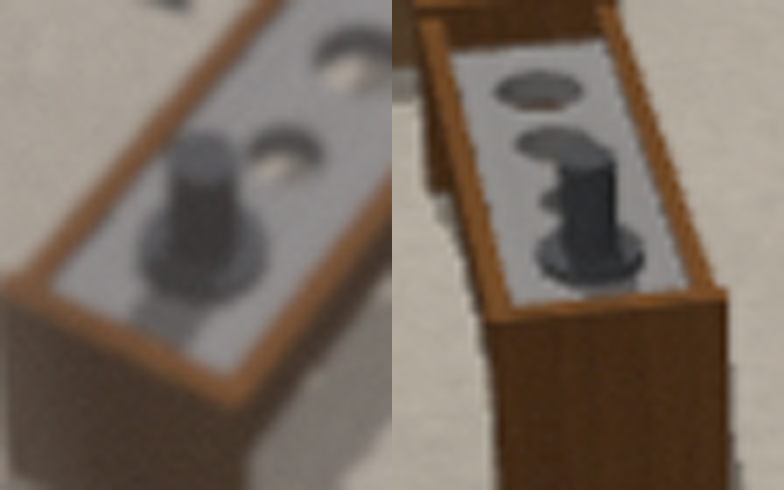

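View pics/w8.png

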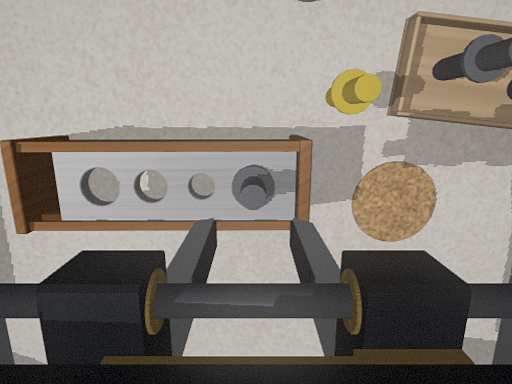

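View pics/side8.png

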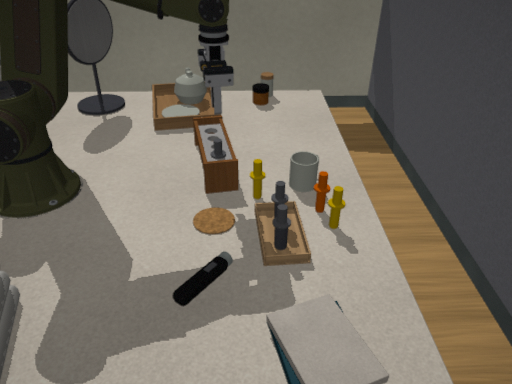

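The barrel hangs upright in the smallest hole, at wrist (253,187), with its collar flat. The gripper is clear and nothing else has moved, so I'm handing in.

```bash
python3 -c "
from h import *
print(ctrl.get_obs()['time_s'],ctrl.hand_in())"
```

```text
the job is handed in; nothing more can be done
17.45 None
```

The 19 mm barrel from the mat now hangs in the rack's smallest hole with its collar resting on the metal plate. I handed the job in at 17.45 s, well inside the 69 s limit.

- **Finding the hole:** The cameras put the small hole at about (0.523, 0.032) m, with the plate standing roughly 16–18 mm off-centre towards that end. The shaft went straight in, and I felt no contact on the way down, so I did not need to slide along the row.
- **Seating:** I lowered it at 15 mm/s or less. The collar touched at the height I had predicted (tool height 0.1207 m). The highest force I read there was about 8 N upward, with about 4 N sideways. I checked two camera views before letting go, then moved about 127 mm straight up.
- **Last checks:** All three cameras show the barrel upright with its collar on the plate and the gripper clear. The tray barrels, mug and handle look unmoved in the side view. No check failed. The side and scene cameras disagreed by 3–5 mm along the row, so I corrected for that using the held barrel's known position.

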